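# Withdraw the bayonet fuse carrier of a bench load box

## Robot

A 7-joint arm with a two-finger parallel gripper is mounted at the origin on the work surface. World frame = base frame: x ahead of the robot, y to its left, z up, the work surface at z = 0. Lengths are in m, angles in rad, forces in N, time in s.
With the tool pointing down it reaches from about 0.4 to 0.9 m from the base axis. Payload 5.6 kg.
Tool frame: the origin (TCP) lies at the very end of the fingers, on their centre line; the grasp point (between the pads) lies 19 mm behind it; z points along the fingers, y is the line along which they close (so a half turn about z gives the same grasp; the last joint's range is limited). The gripper opens to 92 mm and grips with 3 to 60 N. Pads are 20 mm wide; open, the fingers measure 128 mm over their backs; the gripper's body (75 mm by 189 mm) begins 69 mm behind the grasp point.
Start: joints at [1.203, 0.468, -0.012, 1.603, 0.006, 1.071, -0.056], TCP at [0.207, -0.616, 0.215] pointing down, gripper open.
Joint ranges: [-2.53, 2.53], [-0.31, 2.02], [-1.57, 1.55], [0.28, 2.44], [-1.29, 4.43], [0.15, 1.84], [-2.92, 2.92]. Speed limits (rad/s): [2.57, 2.57, 3.14, 3.14, 3.14, 3.14, 3.14].

## Interface

Orientations are given as a unit quaternion [w, x, y, z].
In Python, from workcell import observe, get_image, finish_job gives the robot as it stands.
- The arm moves only by the tool move_arm, never from a script. Its argument "targets" is a list of rows, each an object with "xyz": the shift along the tool's x, y, z in cm, a list of three; "angular": the turn, a rotation vector about the tool's x, y, z in degrees, a list of three. A call has 1 to 8 rows; each row shifts and turns the commanded pose from where the row before left it, along the tool's axes as they then stand; what a row does not reach is not made up. A row lasts 1/8 s, in which the tool goes at most 62.5 mm and 10.7 degrees, less where a joint would pass 70% of its speed; a pose out of reach is approached as far as the arm can. A call is refused whole if a number of a shift passes 6.25 or a number of a turn 10.7, either way. A call with a gripper value outside its range is refused whole. "claw" is the opening, from 0 (shut) to 1 (fully open), set as the call begins (left out, the last holds). The fingers move at their own pace and stop on an object; "grip_force" is the grip in N (left out, the last holds). Time passes only in rows, so rows that do not move let the fingers close. It gives the time, the measured TCP pose, the force, the opening and the grip force at its end, in the units of the state.
- observe(): the state, without advancing time (a new reading comes with each control period).
- get_image(name): name is "scene" or "side" or "wrist"; returns a dict with "img" (400x640x3 uint8, blue, green, red), "depth" (400x640 float32, m along the optical axis (not along the pixel's ray), 0 where there is no reading), "K" (3x3 intrinsics, pixels), "R" (3x3) and "t" (3): a world point X has camera coordinates R X + t; the wrist camera has in their place "hand_eye" (4x4, takes a point from camera to tool coordinates, whose origin is the TCP and whose axes are the flange's). Camera axes: x right, y down, z forward; pixel columns grow to the right and rows downward; lengths in m; the calibration is good to about 2 mm. A picture is of the moment at which its call begins: read the wrist's pose just before it.
- finish_job(): hands the job in; it is judged then, once.
The state is a dict: "clock": time; "qpos": joint angles; "joint_vel": joint speeds; "effort": joint torques, N m; "position": TCP position; "orientation": TCP orientation; "force": force on the tool from outside, world axes, zero at the start; "moment": the same for the moment, N m; "finger_gap": finger opening in m; "grip_force": force on a finger pad.
Only numpy, scipy, OpenCV 4.12 (cv2) and the standard library are available. Lean on these libraries where they do the work, as an engineer would, in place of code of your own. Each camera call takes 0.05 s, during which the arm holds its last target. There are 200 camera calls.

## Task

Isolate the load box: grip the wing knob of its fuse carrier and turn it slowly counter-clockwise, seen from above, until you feel the drag fall away where its lugs meet the hidden slots, then lift the carrier straight out. Never pull or wrench it hard, and do not push things about on the bench. Stand the carrier upright in the steel parts tray, set down gently, and leave it there.

Things in the scene. Friction and masses are not known exactly. Their poses are not given: they have to be found in the camera images.
- carrier_center (a point): Loose fuse carrier, about 0.12 kg, 75 mm tall: this point is on its axis half-way up, 37.5 mm above the flat foot; z up along the axis. From the foot up: white barrel, diameter 28, 42 mm long; black round skirt, diameter 48, 8 mm thick (4.5 to 12.5 mm above this point); black wing grip on top (12.5 to 37.5 mm above). It stands steadily on its foot.
- wing (a point): Centre of the carrier's wing grip: an upright bar 42 mm long along this frame's x, 14 mm thick along y (pinch it across y, from above), 25 mm tall. The skirt's top face is 12.5 mm below this point, the carrier's foot 62.5 mm below.
- lugs (a point): Level of the carrier's two lugs (on its axis), hidden under the skirt: they stick out of the barrel along +x and -x, in line with the wing bar; each 8 mm wide, 6 mm high, tip 19 mm from the axis. At the start they lie 18 to 80 degrees clockwise of the holder's slots: a counter-clockwise turn (seen from above) by that unknown angle brings them there. Clockwise they soon meet a stop.
- holder (a point): Axis of the fuse holder at the top panel of the load box (110 mm above the bench); z up. Its black bezel is 64 mm across, 3 mm high. The carrier, raised 12 mm, has its lugs out of the ring, and raised 45 mm its barrel is out of the holder. Pulling or pressing the carrier with more than about 20 N, or wrenching it with more than about 0.4 N m, cracks the holder.
- ring_level (a point): Middle of the steel retaining ring inside the holder: 5 mm thick, bore 30 mm. It holds the lugs down from above; they pass only through its two opposite slots, 11 mm wide (about 5 degrees of play either way). Its angle is unknown (clamped by a nut from behind), it does not turn, and the skirt covers it. This frame is the box's and does not show the slots.
- spring (a point): Spring contact under the carrier's foot: pushes the carrier up against the ring with about 13 N, so turning drags steadily (about 0.1 to 0.2 N m). Pressing down takes the drag away: turn without pressing. At the slots the drag falls to almost nothing and the spring pushes the hand up (10 N, 7 mm of travel). Once risen, turning on jams the lugs on the slots' sides.
- load_box: Bench load box, fixed: black sheet-steel case, 220 (x) by 240 (y) by 110 mm high, aluminium top panel; origin at the centre of its underside. The fuse holder axis is at x = -35, y = +30 mm. Binding posts 25 mm tall stand along the +x edge, three toggle switches 21 mm tall at y = -85 mm, a low pilot lamp at (35, 90) mm; nothing else within 65 mm of the fuse holder.
- tray: Empty open steel parts tray, fixed, 170 mm (x) by 220 mm (y), rim 28 mm high, walls and floor 4 mm thick; origin at the centre of its underside.
- screwdriver: Bystander: screwdriver about 200 mm long lying on the bench beyond the work.
- multimeter: Bystander: hand-held multimeter, 150 by 76 by 32 mm, lying on the bench beyond the work.
- pen_torch: Bystander: black pen torch, 142 mm long, diameter 20 mm, lying between the box and the tray.
Not all that is in view belongs to the job. Of the things like the part that bears carrier_center, leave any that is purple; of the rest the smaller one is meant.

How it is judged:
On the way:
1. the carrier has come up out of the retaining ring (raised 16 mm or more), still upright over its holder (z of carrier_center in the frame of load_box above 0.1255 m and horizontal distance between carrier_center and holder below 0.01 m and angle between carrier_center's own z axis and vertical below 0.25 rad), for 0.02 s.
At the end, for the whole second after the job is handed in: The fuse carrier stands upright (within 7 degrees) and at rest on the floor of the parts tray, inside its rim, released (x of carrier_center in the frame of tray between -0.075 and 0.075 m and y of carrier_center in the frame of tray between -0.1 and 0.1 m and z of carrier_center in the frame of tray between 0.036 and 0.046 m and angle between carrier_center's own z axis and vertical below 0.12 rad); the robot touches nothing.
It fails at once if the holder is overloaded: the carrier is pulled, pressed or wrenched with over about 20 N on top of the spring's own load (contact force between carrier and load_box above 50 N).
It fails at once if the carrier is spun fast in its holder (more than 2.5 rad/s) (angular speed of carrier above 2.5 rad/s and z of carrier_center in the frame of load_box below 0.118 m and horizontal distance between carrier_center and holder below 0.01 m).
It fails at once if the carrier is dropped: it falls free of the gripper at more than 0.6 m/s (a drop of 20 mm or more) (linear speed of carrier above 0.6 m/s and contact force between the fingers and carrier below 0.05 N).
It fails at once if the carrier is slammed into the tray (more than 80 N) (contact force between carrier and tray above 80 N).
It fails at once if a bystander is shifted by more than 15 mm (distance of any of screwdriver, multimeter, pen_torch from where it was at the start of the episode above 0.015 m).
It also fails if it takes over 72 s, if anything falls off the work surface, if the arm or the gripper's body presses on something with over 40 N, if the wrist force passes 120 N, or if a joint passes its speed limit or range.

## Working session

There is one attempt and no reset: what is moved stays moved. The work goes in short steps, Python scripts to look and compute and a tool call to move; the robot and the scene stay as the last step left them, time stands still between calls to the robot, and variables do not carry over. Pictures are saved under pics/ and viewed, at most 10 in all, crops included, and the job is handed in when it is done.

Besides the shell and the picture viewer there is one more tool, called after "Call:" in YAML: its name, and indented under it one key for each argument. move_arm: Moves the arm, as the interface text tells. Its arguments: {"type":"object","properties":{"targets":{"type":"array"},"claw":{"type":"number"},"grip_force":{"type":"number"}},"required":["targets"]}

```bash
mkdir -p pics; cat > h.py <<'E'
import numpy as np,cv2
from workcell import observe,get_image,finish_job
from scipy.spatial.transform import Rotation as Ro
def tool():
    s=observe();q=s['orientation'];T=np.eye(4);T[:3,:3]=Ro.from_quat([q[1],q[2],q[3],q[0]]).as_matrix();T[:3,3]=s['position'];return T,s
def grab(n):
    T,s=tool();d=get_image(n)
    if n=='wrist': C=T@d['hand_eye']
    else:
        C=np.eye(4);C[:3,:3]=d['R'].T;C[:3,3]=-d['R'].T@d['t']
    d['C']=C;return d
def cloud(d):
    v,u=np.mgrid[:400,:640];z=d['depth'];K=d['K']
    P=np.stack([(u-K[0,2])/K[0,0]*z,(v-K[1,2])/K[1,1]*z,z,np.ones_like(z)],-1)
    return (P@d['C'].T)[...,:3]
E
python3 - <<'E'
from h import *
for n in('scene','side'):
    d=grab(n);cv2.imwrite(f'pics/{n}0.png',d['img']);np.savez(f'{n}0.npz',P=cloud(d),img=d['img'],K=d['K'],C=d['C'])
s=observe();print(s)
E
```

```text
{'clock': 0.1, 'qpos': array([ 1.20298204,  0.46828284, -0.01161589,  1.60347923,  0.00600588,
        1.07141995, -0.05629674]), 'joint_vel': array([-0.00087887, -0.00218273,  0.00014929, -0.00231317, -0.00193878,
       -0.00072966, -0.00053131]), 'effort': array([ 7.11899538e-04, -5.21641445e+01, -1.24511050e-02, -2.44366121e+01,
       -5.67758689e-02,  1.40225477e-02,  4.52916663e-05]), 'position': array([ 0.20721807, -0.61555226,  0.21376133]), 'orientation': array([-7.56090131e-04,  9.86844422e-01,  1.61670909e-01, -1.80925258e-04]), 'force': array([-0.50599298, -0.02077502, -0.03395748]), 'moment': array([-0.01244774,  0.04499146,  0.04087176]), 'grip_force': 0.0, 'finger_gap': 0.09179395235818853}
```

View pics/scene0.png

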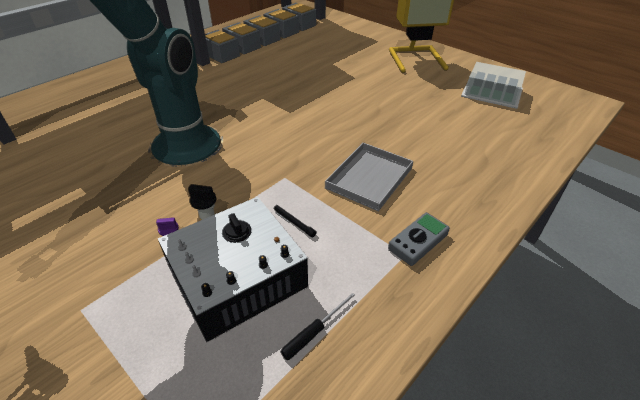

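View pics/side0.png

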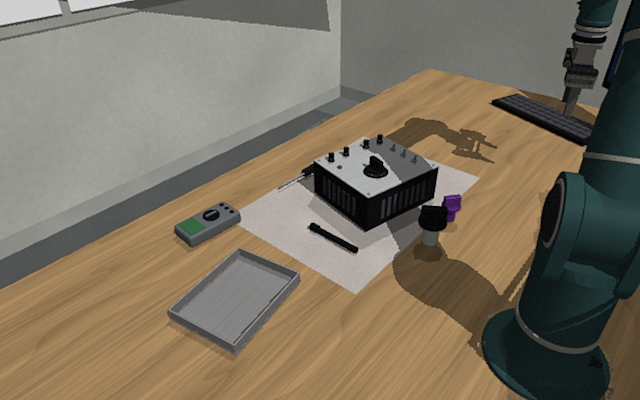

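The scene picture shows three carrier-like things:
- **Purple one:** behind the box at scene (168,226), side (452,207). It is excluded.
- **Loose black one:** standing on the bench at scene (203,200), side (432,222). It looks larger.
- **Black one in the box's holder:** scene (236,228), side (375,167). It is smaller and sits in the holder, so it fits.

The tray is at scene (370,176) and the pen torch at (295,221). I'll check this in one crop and measure.

```bash
python3 - <<'E'
from h import *
a=np.load('scene0.npz');b=np.load('side0.npz')
c1=cv2.resize(a['img'][170:270,140:240+40],None,fx=4,fy=4,interpolation=cv2.INTER_CUBIC)
c2=cv2.resize(b['img'][130:250,340:480],None,fx=4,fy=4,interpolation=cv2.INTER_CUBIC)
im=np.zeros((880,560,3),np.uint8);im[:400]=c1;im[400:]=c2
cv2.imwrite('pics/crop1.png',cv2.resize(im,(380,597)))
def box(m,P,n):
    p=P[m];r=cv2.minAreaRect((p[:,:2]*1000).astype(np.float32));print(n,len(p),np.round(r[0],1),np.round(r[1],1),round(r[2],1),p[:,2].min().round(4),p[:,2].max().round(4))
for n,d,w in(('scene',a,(160,195,310,300)),('side',b,(310,135,442,200))):
    P=d['P'];m=np.zeros(P.shape[:2],bool);m[w[1]:w[3],w[0]:w[2]]=1
    box(m&(abs(P[...,2]-.110)<.004),P,n+' panel')
    # knob
for n,d,(x,y,r) in(('scene',a,(236,228,18)),('side',b,(375,167,14))):
    P=d['P'];m=np.zeros(P.shape[:2],bool);m[y-r:y+r,x-r:x+r]=1
    box(m&(P[...,2]>.128)&(P[...,2]<.16),P,n+' wing');box(m&(P[...,2]>.119)&(P[...,2]<.16),P,n+' knob')
for n,d,w in(('scene',a,(322,140,416,212)),('side',b,(165,245,303,355))):
    P=d['P'];m=np.zeros(P.shape[:2],bool);m[w[1]:w[3],w[0]:w[2]]=1
    box(m&(abs(P[...,2]-.028)<.004),P,n+' rim')
for n,d,w in(('scene',a,(270,203,318,240)),('side',b,(305,220,360,255))):
    P=d['P'];m=np.zeros(P.shape[:2],bool);m[w[1]:w[3],w[0]:w[2]]=1
    box(m&(P[...,2]>.010)&(P[...,2]<.024),P,n+' torch')
for n,d,w in(('scene',a,(185,182,217,222)),('side',b,(416,204,447,246))):
    P=d['P'];m=np.zeros(P.shape[:2],bool);m[w[1]:w[3],w[0]:w[2]]=1
    g=d['img'].max(-1)<60
    box(m&g&(P[...,2]>.04),P,n+' loose black')
E
```

```text
scene panel 8292 [ 531.1 -218.2] [240.6 223.8] 76.7 0.1061 0.114
side panel 3109 [ 530.  -216.5] [243.5 223.8] 76.7 0.106 0.114
scene wing 158 [ 504.1 -181.3] [14.4 45.5] 72.8 0.128 0.1502
scene knob 354 [ 504.9 -181.7] [46.7 45.9] 64.1 0.1191 0.1502
side wing 121 [ 502.5 -177.2] [15.7 43.6] 72.7 0.1282 0.1469
side knob 201 [ 502.5 -175.8] [45.6 38.2] 22.7 0.119 0.1469
scene rim 430 [531.3 268.5] [171.  226.3] 9.7 0.024 0.0317
side rim 504 [529.  270.3] [171.5 220.4] 9.7 0.024 0.0289
scene torch 277 [498.6  -8.7] [144.   21.3] 0.3 0.01 0.0234
side torch 239 [498.5 -40.7] [142.6  90.7] 0.2 0.01 0.0214
scene loose black 565 [ 669.2 -337.3] [ 62.5 836.2] 61.5 0.0415 0.7819
side loose black 669 [144.4 204.6] [ 64.8 976.5] 26.2 0.0451 0.7115
```

View pics/crop1.png

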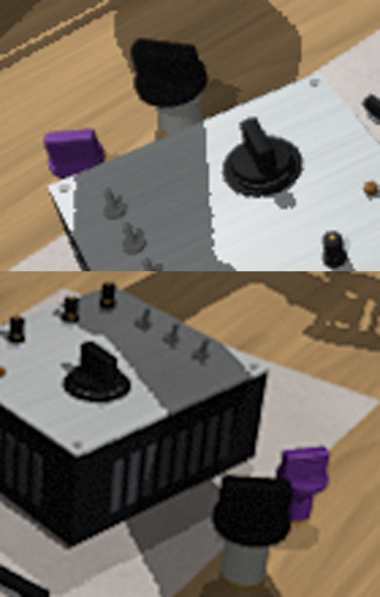

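The crop confirms it. The black carrier in the holder at scene (236,228) is smaller than the loose black one at (203,200), and the purple one is excluded. The holder is at about (0.5035, -0.180), with the wing bar at about -17°. I'll move above it now.

Call:
move_arm:
  targets:
    - {"xyz": [4.2, -3.2, -1.2], "angular": [0, 0, 0]}
    - {"xyz": [4.2, -3.2, -1.2], "angular": [0, 0, 0]}
    - {"xyz": [4.2, -3.2, -1.2], "angular": [0, 0, 0]}
    - {"xyz": [4.2, -3.2, -1.2], "angular": [0, 0, 0]}
    - {"xyz": [4.2, -3.2, -1.2], "angular": [0, 0, 0]}
    - {"xyz": [4.2, -3.2, -1.0], "angular": [0, 0, 0]}
    - {"xyz": [4.2, -3.2, 0], "angular": [0, 0, 0]}
    - {"xyz": [4.2, -3.2, 0], "angular": [0, 0, 0]}
  claw: 1

```text
clock: 1.1
position: [0.4448, -0.2647, 0.2846]
orientation: [0.0, 0.987, 0.162, -0.0]
force: [0.4, -0.1, -0.3]
finger_gap: 0.0918
grip_force: 0.0
```

Call:
move_arm:
  targets:
    - {"xyz": [4.2, -3.2, 0], "angular": [0, 0, 0]}
    - {"xyz": [4.2, -3.1, 0], "angular": [0, 0, 0]}
    - {"xyz": [0, 0, 0], "angular": [0, 0, 9]}
    - {"xyz": [0, 0, 0], "angular": [0, 0, 9]}
    - {"xyz": [0, 0, 0], "angular": [0, 0, 9]}
    - {"xyz": [0, 0, 0], "angular": [0, 0, 9]}
    - {"xyz": [0, 0, 0], "angular": [0, 0, 0]}
    - {"xyz": [0, 0, 0], "angular": [0, 0, 0]}

```text
clock: 2.1
position: [0.5036, -0.1796, 0.2844]
orientation: [-0.0, 0.989, -0.15, -0.0]
force: [0.7, 0.4, 0.1]
finger_gap: 0.0921
grip_force: 0.0
```

```bash
cat > look.py <<'E'
from h import *
import sys
T,s=tool();d=grab('wrist');P=cloud(d)
print(s['qpos'].round(2),T.round(4)[:3].tolist(),s['force'])
def box(m,n):
    p=P[m];r=cv2.minAreaRect((p[:,:2]*1000).astype(np.float32));print(n,len(p),np.round(r[0],1),np.round(r[1],1),round(r[2],1),np.percentile(p[:,2],[2,50,98]).round(4))
near=np.hypot(P[...,0]-.5035,P[...,1]+.18)<.035
dark=d['img'].max(-1)<90
ok=near&(d['depth']>0)
box(ok&(P[...,2]>.135)&(P[...,2]<.16),'wing');box(ok&(P[...,2]>.118)&(P[...,2]<.16),'knob')
im=d['img'].copy();cv2.imwrite('pics/%s.png'%sys.argv[1],im)
np.savez('w.npz',P=P,img=im)
E
python3 look.py w1
```

```text
[ 0.47  0.22 -0.22  1.79  0.05  1.13 -1.64] [[0.9551, -0.2964, -0.0004, 0.5036], [-0.2964, -0.9551, 0.0001, -0.1796], [-0.0004, 0.0, -1.0, 0.2844]] [0.65247769 0.42289929 0.13668041]
wing 515 [ 503.9 -181.9] [14.3 41.8] 72.5 [0.1396 0.1467 0.1482]
knob 1341 [ 504.6 -182.1] [47.4 45.8] 75.1 [0.1202 0.1225 0.1479]
```

View pics/w1.png

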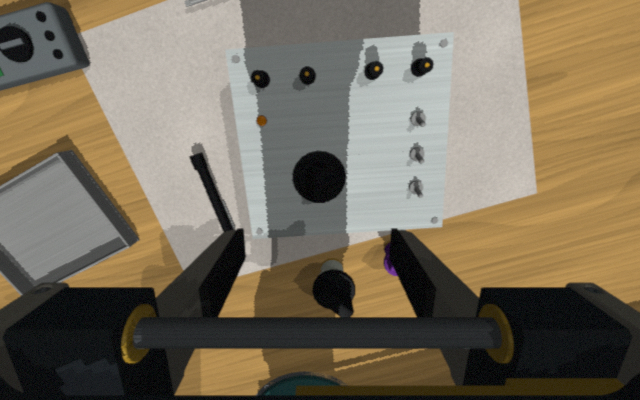

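The wrist picture shows the carrier's knob at about (320,177), dark in the shadow, with the fingers straddling it. Depth puts the wing at (503.9,-181.9) mm and -17.5°. I'll descend around it.

Call:
move_arm:
  targets:
    - {"xyz": [0.04, 0.13, 3], "angular": [0, 0, 0]}
    - {"xyz": [0, 0, 4], "angular": [0, 0, 0]}
    - {"xyz": [0, 0, 4], "angular": [0, 0, 0]}
    - {"xyz": [0, 0, 2.5], "angular": [0, 0, 0]}
    - {"xyz": [0, 0, 1.2], "angular": [0, 0, 0]}
    - {"xyz": [0, 0, 0.7], "angular": [0, 0, 0]}
    - {"xyz": [0, 0, 0.3], "angular": [0, 0, 0]}
    - {"xyz": [0, 0, 0], "angular": [0, 0, 0]}
  claw: 0.5

```text
clock: 3.15
position: [0.5041, -0.1812, 0.1281]
orientation: [0.0, 0.989, -0.151, 0.001]
force: [-0.7, 0.1, 0.5]
finger_gap: 0.0459
grip_force: 0.0
```

Call:
move_arm:
  targets:
    - {"xyz": [0, 0, 0.1], "angular": [0, 0, 0]}
    - {"xyz": [0, 0, 0], "angular": [0, 0, 0]}
    - {"xyz": [0, 0, 0], "angular": [0, 0, 0]}
    - {"xyz": [0, 0, 0], "angular": [0, 0, 0]}
    - {"xyz": [0, 0, 0], "angular": [0, 0, 0]}
    - {"xyz": [0, 0, 0], "angular": [0, 0, 0]}
  claw: 0.05
  grip_force: 3

```text
clock: 3.9
position: [0.5036, -0.1816, 0.1267]
orientation: [0.0, 0.988, -0.151, 0.0]
force: [-1.4, -2.0, 2.4]
finger_gap: 0.0141
grip_force: 3.0
```

```bash
cat > st.py <<'E'
from h import *
T,s=tool();print(s['clock'],'F tool',(T[:3,:3].T@s['force']).round(2),'M tool',(T[:3,:3].T@s['moment']).round(3),'pos',(s['position']*1000).round(1),'yaw',np.degrees(np.arctan2(T[1,0],T[0,0])).round(1),'gap',s['finger_gap'],'g',s['grip_force'],'Mw',s['moment'].round(3))
E
python3 st.py
```

```text
3.9 F tool [-0.78  2.31 -2.44] M tool [-0.536 -0.103  0.061] pos [ 503.6 -181.6  126.7] yaw -17.4 gap 0.014059644693973307 g 3.001641947776079 Mw [-0.48   0.259 -0.061]
```

Call:
move_arm:
  targets:
    - {"xyz": [0, 0.05, 0.1], "angular": [0, 0, 0]}
    - {"xyz": [0, 0, 0.05], "angular": [0, 0, 0]}
    - {"xyz": [0, 0, 0], "angular": [0, 0, 0]}
    - {"xyz": [0, 0, 0], "angular": [0, 0, 0]}

```text
clock: 4.4
position: [0.5038, -0.1817, 0.1253]
orientation: [0.0, 0.988, -0.151, 0.0]
force: [-1.1, -2.3, 4.7]
finger_gap: 0.0141
grip_force: 3.0
```

```bash
python3 st.py
```

```text
4.4 F tool [-0.32  2.52 -4.73] M tool [-0.423  0.036  0.066] pos [ 503.8 -181.7  125.3] yaw -17.4 gap 0.014081505929772458 g 3.00587922334671 Mw [-0.414  0.092 -0.066]
```

Call:
move_arm:
  targets:
    - {"xyz": [0, 0, 0], "angular": [0, 0, 0]}
    - {"xyz": [0, 0, 0], "angular": [0, 0, 0]}
    - {"xyz": [0, 0, 0], "angular": [0, 0, 0]}
  grip_force: 40

```text
clock: 4.78
position: [0.5038, -0.1817, 0.1253]
orientation: [0.0, 0.989, -0.151, 0.0]
force: [0.1, -1.5, 4.6]
finger_gap: 0.0136
grip_force: 40.0
```

```bash
python3 st.py
```

```text
4.775 F tool [ 0.6   1.43 -4.64] M tool [-0.561  0.084 -0.076] pos [ 503.8 -181.7  125.3] yaw -17.4 gap 0.013590532843123436 g 40.0037544965744 Mw [-0.56   0.087  0.075]
```

Call:
move_arm:
  targets:
    - {"xyz": [0, 0, -0.05], "angular": [0, 0, 0]}
    - {"xyz": [0, 0, -0.03], "angular": [0, 0, 0]}
    - {"xyz": [0, 0, 0], "angular": [0, 0, 0]}
    - {"xyz": [0, 0, 0], "angular": [0, 0, -1.5]}
    - {"xyz": [0, 0, 0], "angular": [0, 0, -1.5]}
    - {"xyz": [0, 0, 0], "angular": [0, 0, -1.5]}
    - {"xyz": [0, 0, 0], "angular": [0, 0, -1.5]}

```text
clock: 5.65
position: [0.5033, -0.1814, 0.1255]
orientation: [-0.0, 0.995, -0.099, -0.0]
force: [3.8, -3.1, -6.4]
finger_gap: 0.0136
grip_force: 40.0
```

```bash
python3 st.py
```

```text
5.65 F tool [4.32 2.33 6.35] M tool [-0.574  1.095  0.269] pos [ 503.3 -181.4  125.5] yaw -11.3 gap 0.013601167846291303 g 39.99910891056061 Mw [-0.778 -0.961 -0.269]
```

Call:
move_arm:
  targets:
    - {"xyz": [0, 0, 0], "angular": [0, 0, -1.5]}
    - {"xyz": [0, 0, 0], "angular": [0, 0, -1.5]}
    - {"xyz": [0, 0, 0], "angular": [0, 0, -1]}
    - {"xyz": [0, 0, 0], "angular": [0, 0, -1]}

```text
clock: 6.15
position: [0.5031, -0.1813, 0.1255]
orientation: [-0.0, 0.998, -0.055, -0.0]
force: [3.2, -1.6, -8.9]
finger_gap: 0.0138
grip_force: 40.0
```

```bash
python3 st.py
```

```text
6.15 F tool [3.32 1.23 8.89] M tool [-0.472  0.957  0.263] pos [ 503.1 -181.3  125.5] yaw -6.3 gap 0.013767956542132066 g 39.999738335609436 Mw [-0.575 -0.899 -0.263]
```

Call:
move_arm:
  targets:
    - {"xyz": [0, 0, 0.05], "angular": [0, 0, 0]}
    - {"xyz": [0, 0, 0], "angular": [0, 0, -1.5]}
    - {"xyz": [0, 0, 0], "angular": [0, 0, -1.5]}
    - {"xyz": [0, 0, 0], "angular": [0, 0, -1.5]}

```text
clock: 6.65
position: [0.5031, -0.1813, 0.1254]
orientation: [-0.0, 1.0, -0.016, -0.0]
force: [1.1, -1.2, -4.0]
finger_gap: 0.0136
grip_force: 40.0
```

```bash
python3 st.py
```

```text
6.65 F tool [1.19 1.16 3.99] M tool [-0.119  0.13   0.249] pos [ 503.1 -181.3  125.4] yaw -1.8 gap 0.013591997009915376 g 40.00214695930481 Mw [-0.124 -0.126 -0.249]
```

Call:
move_arm:
  targets:
    - {"xyz": [0, 0, 0], "angular": [0, 0, -1.5]}
    - {"xyz": [0, 0, 0], "angular": [0, 0, -1.5]}
    - {"xyz": [0, 0, 0], "angular": [0, 0, -1.5]}

```text
clock: 7.02
position: [0.5032, -0.1813, 0.1254]
orientation: [-0.0, 1.0, 0.024, -0.0]
force: [-1.0, 0.9, -1.5]
finger_gap: 0.0138
grip_force: 40.0
```

```bash
python3 st.py
```

```text
7.025 F tool [-1.   -0.95  1.49] M tool [ 0.144 -0.245  0.171] pos [ 503.2 -181.3  125.4] yaw 2.7 gap 0.013846334796182299 g 40.0000137090683 Mw [ 0.132  0.252 -0.171]
```

Call:
move_arm:
  targets:
    - {"xyz": [0, 0, 0], "angular": [0, 0, -1.5]}
    - {"xyz": [0, 0, 0], "angular": [0, 0, -1.5]}
    - {"xyz": [0, 0, 0], "angular": [0, 0, -1]}

```text
clock: 7.4
position: [0.5033, -0.1814, 0.1254]
orientation: [-0.0, 0.998, 0.058, -0.0]
force: [-1.2, 1.4, -0.8]
finger_gap: 0.0139
grip_force: 40.0
```

```bash
python3 st.py
```

```text
7.4 F tool [-1.03 -1.52  0.82] M tool [ 0.368 -0.458  0.235] pos [ 503.3 -181.4  125.4] yaw 6.7 gap 0.013904389844187405 g 40.00013887882233 Mw [ 0.312  0.498 -0.235]
```

Call:
move_arm:
  targets:
    - {"xyz": [0, 0, 0], "angular": [0, 0, -1.5]}
    - {"xyz": [0, 0, 0], "angular": [0, 0, -1.5]}
    - {"xyz": [0, 0, 0], "angular": [0, 0, -1]}

```text
clock: 7.78
position: [0.5034, -0.1815, 0.1254]
orientation: [-0.0, 0.996, 0.093, -0.0]
force: [-1.6, 2.3, 0.2]
finger_gap: 0.0136
grip_force: 40.0
```

```bash
python3 st.py
```

```text
7.775 F tool [-1.15 -2.54 -0.16] M tool [ 0.403 -0.444  0.121] pos [ 503.4 -181.5  125.4] yaw 10.7 gap 0.013576376819515087 g 40.001376271247864 Mw [ 0.314  0.511 -0.121]
```

Call:
move_arm:
  targets:
    - {"xyz": [0, 0, -0.02], "angular": [0, 0, -1.5]}
    - {"xyz": [0, 0, 0], "angular": [0, 0, -1.5]}

```text
clock: 8.02
position: [0.5035, -0.1815, 0.1254]
orientation: [-0.0, 0.993, 0.119, -0.0]
force: [-1.3, 1.5, -1.6]
finger_gap: 0.0139
grip_force: 40.0
```

```bash
python3 st.py
```

```text
8.025 F tool [-0.89 -1.78  1.62] M tool [ 0.393 -0.324  0.222] pos [ 503.5 -181.5  125.4] yaw 13.7 gap 0.01385654155414961 g 40.002939105033875 Mw [ 0.305  0.407 -0.222]
```

Call:
move_arm:
  targets:
    - {"xyz": [0, 0, 0], "angular": [0, 0, -1.5]}
    - {"xyz": [0, 0, 0], "angular": [0, 0, -1.5]}
    - {"xyz": [0, 0, 0], "angular": [0, 0, -1]}

```text
clock: 8.4
position: [0.5035, -0.1816, 0.1255]
orientation: [-0.0, 0.988, 0.154, 0.0]
force: [-0.8, 1.5, -3.1]
finger_gap: 0.0138
grip_force: 40.0
```

```bash
python3 st.py
```

```text
8.4 F tool [-0.28 -1.63  3.12] M tool [ 0.28  -0.104  0.201] pos [ 503.5 -181.6  125.5] yaw 17.7 gap 0.013829561758797971 g 40.002450942993164 Mw [ 0.235  0.184 -0.201]
```

Still dragging at 35° of turn. I'll continue.

Call:
move_arm:
  targets:
    - {"xyz": [0, 0, 0], "angular": [0, 0, -1.5]}
    - {"xyz": [0, 0, 0], "angular": [0, 0, -1.5]}
    - {"xyz": [0, 0, 0], "angular": [0, 0, -1]}

```text
clock: 8.78
position: [0.5035, -0.1816, 0.1255]
orientation: [0.0, 0.982, 0.188, 0.0]
force: [-0.7, 0.4, -4.4]
finger_gap: 0.0134
grip_force: 40.0
```

```bash
python3 st.py
```

```text
8.775 F tool [-0.45 -0.65  4.41] M tool [ 0.196 -0.089  0.242] pos [ 503.5 -181.6  125.5] yaw 21.7 gap 0.013406008340352214 g 40.001864433288574 Mw [ 0.149  0.155 -0.242]
```

Call:
move_arm:
  targets:
    - {"xyz": [0, 0, 0], "angular": [0, 0, -1.5]}
    - {"xyz": [0, 0, 0], "angular": [0, 0, -1.5]}
    - {"xyz": [0, 0, 0], "angular": [0, 0, -1]}

```text
clock: 9.15
position: [0.5035, -0.1816, 0.1256]
orientation: [0.0, 0.975, 0.222, 0.0]
force: [-0.4, -0.3, -5.1]
finger_gap: 0.0136
grip_force: 40.0
```

```bash
python3 st.py
```

```text
9.15 F tool [-0.51  0.09  5.11] M tool [ 0.05  -0.011  0.21 ] pos [ 503.5 -181.6  125.6] yaw 25.7 gap 0.013561711019131234 g 40.00494182109833 Mw [ 0.04   0.031 -0.21 ]
```

Call:
move_arm:
  targets:
    - {"xyz": [0, 0, 0.02], "angular": [0, 0, -1.5]}
    - {"xyz": [0, 0, 0], "angular": [0, 0, -1.5]}
    - {"xyz": [0, 0, 0], "angular": [0, 0, -1]}

```text
clock: 9.52
position: [0.5036, -0.1816, 0.1256]
orientation: [0.0, 0.967, 0.256, 0.0]
force: [-2.2, 0.2, -1.7]
finger_gap: 0.0137
grip_force: 40.0
```

```bash
python3 st.py
```

```text
9.525 F tool [-1.79 -1.29  1.74] M tool [ 0.183 -0.2    0.177] pos [ 503.6 -181.6  125.6] yaw 29.7 gap 0.01366854232962155 g 40.000582337379456 Mw [ 0.06   0.265 -0.177]
```

Call:
move_arm:
  targets:
    - {"xyz": [0, 0, 0], "angular": [0, 0, -1.5]}
    - {"xyz": [0, 0, 0], "angular": [0, 0, -1.5]}
    - {"xyz": [0, 0, 0], "angular": [0, 0, -1]}

```text
clock: 9.9
position: [0.5036, -0.1816, 0.1256]
orientation: [0.0, 0.957, 0.29, 0.0]
force: [-0.5, 0.4, 0.7]
finger_gap: 0.0136
grip_force: 40.0
```

```bash
python3 st.py
```

```text
9.9 F tool [-0.22 -0.57 -0.73] M tool [ 0.175 -0.218  0.132] pos [ 503.6 -181.6  125.6] yaw 33.7 gap 0.013582322128599849 g 40.000675320625305 Mw [ 0.025  0.278 -0.132]
```

Call:
move_arm:
  targets:
    - {"xyz": [0, 0, -0.02], "angular": [0, 0, -1.5]}
    - {"xyz": [0, 0, 0], "angular": [0, 0, -1]}

```text
clock: 10.15
position: [0.5037, -0.1816, 0.1257]
orientation: [0.0, 0.951, 0.31, 0.0]
force: [-1.6, -0.2, 0.7]
finger_gap: 0.0135
grip_force: 40.0
```

```bash
python3 st.py
```

```text
10.15 F tool [-1.37 -0.8  -0.66] M tool [ 0.191 -0.151  0.167] pos [ 503.7 -181.6  125.7] yaw 36.2 gap 0.013501967739144409 g 40.00150144100189 Mw [ 0.065  0.235 -0.167]
```

Call:
move_arm:
  targets:
    - {"xyz": [0, 0, 0], "angular": [0, 0, -1.5]}
    - {"xyz": [0, 0, 0], "angular": [0, 0, -1.5]}

```text
clock: 10.4
position: [0.5037, -0.1816, 0.1258]
orientation: [0.0, 0.942, 0.336, 0.0]
force: [-0.7, 0.7, 1.0]
finger_gap: 0.0133
grip_force: 40.0
```

```bash
python3 st.py
```

```text
10.4 F tool [-0.13 -1.   -1.05] M tool [ 0.168 -0.154  0.161] pos [ 503.7 -181.6  125.8] yaw 39.2 gap 0.013338884332254514 g 39.99950587749481 Mw [ 0.033  0.225 -0.162]
```

Call:
move_arm:
  targets:
    - {"xyz": [0, 0, -0.02], "angular": [0, 0, -1.5]}
    - {"xyz": [0, 0, 0], "angular": [0, 0, -1.5]}

```text
clock: 10.65
position: [0.5036, -0.1814, 0.1261]
orientation: [0.0, 0.933, 0.36, 0.0]
force: [-2.3, 0.8, 4.2]
finger_gap: 0.0137
grip_force: 40.0
```

```bash
python3 st.py
```

```text
10.65 F tool [-1.12 -2.17 -4.21] M tool [ 0.47  -0.127  0.101] pos [ 503.6 -181.4  126.1] yaw 42.2 gap 0.013732285714263229 g 39.998279213905334 Mw [ 0.263  0.409 -0.101]
```

Call:
move_arm:
  targets:
    - {"xyz": [0, 0, 0], "angular": [0, 0, -1.5]}
    - {"xyz": [0, 0, 0], "angular": [0, 0, -1.5]}

```text
clock: 10.9
position: [0.504, -0.1814, 0.1266]
orientation: [0.0, 0.923, 0.385, 0.0]
force: [-3.5, 0.3, 10.8]
finger_gap: 0.0136
grip_force: 40.0
```

```bash
python3 st.py
```

```text
10.9 F tool [ -2.3   -2.69 -10.78] M tool [ 0.823 -0.415  0.079] pos [ 504.  -181.4  126.6] yaw 45.2 gap 0.013613414177211833 g 40.00879526138306 Mw [ 0.285  0.876 -0.079]
```

The drag has fallen away and the hand is pushed up by about 10 N, so the lugs are at the slots. I'll turn slightly further toward the slot centre, then lift gently while checking the forces.

Call:
move_arm:
  targets:
    - {"xyz": [0, 0, 0], "angular": [0, 0, -1]}
    - {"xyz": [0, 0, 0], "angular": [0, 0, -0.5]}
    - {"xyz": [0, 0, -0.1], "angular": [0, 0, 0]}
    - {"xyz": [0, 0, 0], "angular": [0, 0, 0]}

```text
clock: 11.4
position: [0.5042, -0.1815, 0.128]
orientation: [0.001, 0.918, 0.396, 0.0]
force: [-2.3, 1.7, 9.1]
finger_gap: 0.0138
grip_force: 40.0
```

```bash
python3 st.py
```

```text
11.4 F tool [-0.38 -2.85 -9.1 ] M tool [ 0.828 -0.259  0.04 ] pos [ 504.2 -181.5  128. ] yaw 46.7 gap 0.013787782562412077 g 40.005438923835754 Mw [ 0.38  0.78 -0.04]
```

Call:
move_arm:
  targets:
    - {"xyz": [0, 0, -0.1], "angular": [0, 0, 0]}
    - {"xyz": [0, 0, -0.1], "angular": [0, 0, 0]}
    - {"xyz": [0, 0, 0], "angular": [0, 0, 0]}

```text
clock: 11.78
position: [0.5042, -0.1815, 0.1298]
orientation: [0.001, 0.918, 0.396, 0.0]
force: [-2.6, 2.3, 9.4]
finger_gap: 0.0134
grip_force: 40.0
```

```bash
python3 st.py
```

```text
11.775 F tool [-0.1  -3.51 -9.43] M tool [ 0.743 -0.225  0.033] pos [ 504.2 -181.5  129.8] yaw 46.7 gap 0.013425215868007344 g 40.003042817115784 Mw [ 0.345  0.695 -0.033]
```

Call:
move_arm:
  targets:
    - {"xyz": [0, 0, -0.15], "angular": [0, 0, 0]}
    - {"xyz": [0, 0, -0.15], "angular": [0, 0, 0]}
    - {"xyz": [0, 0, -0.15], "angular": [0, 0, 0]}
    - {"xyz": [0, 0, 0], "angular": [0, 0, 0]}

```text
clock: 12.28
position: [0.5035, -0.1816, 0.133]
orientation: [0.0, 0.918, 0.396, 0.0]
force: [-0.3, -0.2, -2.0]
finger_gap: 0.0135
grip_force: 40.0
```

```bash
python3 st.py
```

```text
12.275 F tool [-0.38 -0.07  1.98] M tool [-0.09  -0.058  0.042] pos [ 503.5 -181.6  133. ] yaw 46.6 gap 0.013522842165713577 g 39.99566853046417 Mw [-0.104 -0.025 -0.042]
```

Call:
move_arm:
  targets:
    - {"xyz": [0, 0, -0.2], "angular": [0, 0, 0]}
    - {"xyz": [0, 0, -0.2], "angular": [0, 0, 0]}
    - {"xyz": [0, 0, -0.2], "angular": [0, 0, 0]}
    - {"xyz": [0, 0, 0], "angular": [0, 0, 0]}

```text
clock: 12.78
position: [0.5036, -0.1816, 0.1395]
orientation: [0.0, 0.918, 0.396, 0.0]
force: [-0.9, -1.6, -2.0]
finger_gap: 0.0137
grip_force: 40.0
```

```bash
python3 st.py
```

```text
12.775 F tool [-1.76  0.44  2.02] M tool [-0.05  -0.026  0.003] pos [ 503.6 -181.6  139.5] yaw 46.6 gap 0.013651625892249225 g 39.99577224254608 Mw [-0.053 -0.018 -0.003]
```

Call:
move_arm:
  targets:
    - {"xyz": [0, 0, -0.4], "angular": [0, 0, 0]}
    - {"xyz": [0, 0, -0.5], "angular": [0, 0, 0]}
    - {"xyz": [0, 0, -0.5], "angular": [0, 0, 0]}
    - {"xyz": [0, 0, -0.5], "angular": [0, 0, 0]}
    - {"xyz": [0, 0, -0.5], "angular": [0, 0, 0]}
    - {"xyz": [0, 0, -0.5], "angular": [0, 0, 0]}
    - {"xyz": [0, 0, -0.5], "angular": [0, 0, 0]}
    - {"xyz": [0, 0, -0.7], "angular": [0, 0, 0]}

```text
clock: 13.78
position: [0.5034, -0.1815, 0.1806]
orientation: [-0.0, 0.918, 0.396, -0.0]
force: [-0.2, 0.8, -1.0]
finger_gap: 0.0138
grip_force: 40.0
```

Call:
move_arm:
  targets:
    - {"xyz": [0, 0, -1.2], "angular": [0, 0, 0]}
    - {"xyz": [0, 0, -1.6], "angular": [0, 0, 0]}
    - {"xyz": [0, 0, -1.6], "angular": [0, 0, 0]}
    - {"xyz": [0, 0, -0.8], "angular": [0, 0, 0]}
    - {"xyz": [0, 0, 0], "angular": [0, 0, 0]}

```text
clock: 14.4
position: [0.5038, -0.1817, 0.2331]
orientation: [0.001, 0.918, 0.396, 0.0]
force: [-0.8, 0.5, -1.1]
finger_gap: 0.014
grip_force: 40.0
```

```bash
python3 - <<'E'
from h import *
T,s=tool();print(s['force'],s['finger_gap'],s['qpos'].round(2),s['position'])
a=get_image('side')['img'];b=get_image('scene')['img']
cv2.imwrite('pics/lift.png',np.hstack([cv2.resize(a[80:240,290:490],(400,320)),cv2.resize(b[120:280,140:340],(400,320))]))
E
```

```text
[-0.84380609  0.50457886 -1.06791315] 0.01395221992311409 [ 0.7   0.3  -0.5   1.84  0.17  1.04 -0.62] [ 0.50382472 -0.18170409  0.23306894]
```

View pics/lift.png

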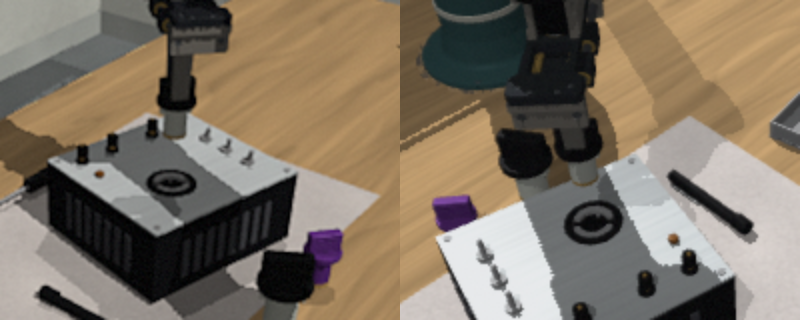

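The picture shows the carrier hanging upright in the fingers, at (175,110) in the left half. The empty slotted holder is below it at (170,183). Next I'll carry it to the tray.

Call:
move_arm:
  targets:
    - {"xyz": [2, -1.7, 0], "angular": [0, 0, 0]}
    - {"xyz": [3.5, -2.9, 0], "angular": [0, 0, 0]}
    - {"xyz": [4, -3.4, 0], "angular": [0, 0, 0]}
    - {"xyz": [4, -3.4, 0], "angular": [0, 0, 0]}
    - {"xyz": [4, -3.4, 0], "angular": [0, 0, 0]}
    - {"xyz": [4, -3.4, 0], "angular": [0, 0, 0]}
    - {"xyz": [4, -3.4, 0], "angular": [0, 0, 0]}
    - {"xyz": [4, -3.4, 0], "angular": [0, 0, 0]}

```text
clock: 15.5
position: [0.5242, 0.2059, 0.2315]
orientation: [0.0, 0.918, 0.395, -0.001]
force: [0.2, -0.5, -0.5]
finger_gap: 0.0137
grip_force: 40.0
```

Call:
move_arm:
  targets:
    - {"xyz": [3.1, -2.5, 0], "angular": [0, 0, 0]}
    - {"xyz": [2, -1.6, 0], "angular": [0, 0, 0]}
    - {"xyz": [0, 0, 2], "angular": [0, 0, 0]}
    - {"xyz": [0, 0, 3.5], "angular": [0, 0, 0]}
    - {"xyz": [0, 0, 3.5], "angular": [0, 0, 0]}
    - {"xyz": [0, 0, 3.5], "angular": [0, 0, 0]}
    - {"xyz": [0, 0, 2.5], "angular": [0, 0, 0]}
    - {"xyz": [0, 0, 1], "angular": [0, 0, 0]}

```text
clock: 16.5
position: [0.5283, 0.267, 0.0692]
orientation: [0.001, 0.919, 0.395, -0.003]
force: [0.6, 0.4, -0.9]
finger_gap: 0.0139
grip_force: 40.0
```

```bash
python3 st.py
```

```text
16.5 F tool [0.75 0.17 0.9 ] M tool [-0.033 -0.016  0.037] pos [528.3 267.   69.2] yaw 46.5 gap 0.013917733428456756 g 39.995779395103455 Mw [-0.034 -0.013 -0.037]
```

Call:
move_arm:
  targets:
    - {"xyz": [0, 0, 0.3], "angular": [0, 0, 0]}
    - {"xyz": [0, 0, 0.3], "angular": [0, 0, 0]}
    - {"xyz": [0, 0, 0.2], "angular": [0, 0, 0]}
    - {"xyz": [0, 0, 0.1], "angular": [0, 0, 0]}
    - {"xyz": [0, 0, 0.05], "angular": [0, 0, 0]}
    - {"xyz": [0, 0, 0], "angular": [0, 0, 0]}

```text
clock: 17.25
position: [0.5298, 0.2698, 0.0629]
orientation: [0.0, 0.918, 0.396, 0.0]
force: [0.7, -0.2, -1.3]
finger_gap: 0.0138
grip_force: 40.0
```

Call:
move_arm:
  targets:
    - {"xyz": [0, 0, 0.05], "angular": [0, 0, 0]}
    - {"xyz": [0, 0, 0.05], "angular": [0, 0, 0]}
    - {"xyz": [0, 0, 0], "angular": [0, 0, 0]}

```text
clock: 17.62
position: [0.5297, 0.2698, 0.0617]
orientation: [0.0, 0.918, 0.396, -0.0]
force: [-0.2, -0.4, -1.8]
finger_gap: 0.0135
grip_force: 40.0
```

```bash
python3 st.py
```

```text
17.625 F tool [-0.43  0.17  1.76] M tool [-0.069  0.032 -0.032] pos [529.7 269.8  61.7] yaw 46.6 gap 0.013530063257807895 g 39.99581336975098 Mw [-0.024 -0.073  0.032]
```

Call:
move_arm:
  targets:
    - {"xyz": [0, 0, 0.1], "angular": [0, 0, 0]}
    - {"xyz": [0, 0, 0.1], "angular": [0, 0, 0]}
    - {"xyz": [0, 0, 0.05], "angular": [0, 0, 0]}
    - {"xyz": [0, 0, 0.05], "angular": [0, 0, 0]}
    - {"xyz": [0, 0, 0], "angular": [0, 0, 0]}

```text
clock: 18.25
position: [0.5297, 0.2698, 0.0587]
orientation: [0.0, 0.918, 0.396, -0.0]
force: [-0.2, -1.0, -1.1]
finger_gap: 0.0139
grip_force: 40.0
```

Call:
move_arm:
  targets:
    - {"xyz": [0, 0, 0.05], "angular": [0, 0, 0]}
    - {"xyz": [0, 0, 0.05], "angular": [0, 0, 0]}
    - {"xyz": [0, 0, 0], "angular": [0, 0, 0]}

```text
clock: 18.62
position: [0.5297, 0.2698, 0.0577]
orientation: [0.0, 0.918, 0.396, -0.0]
force: [0.2, -0.2, -0.5]
finger_gap: 0.0134
grip_force: 40.0
```

```bash
python3 st.py
```

```text
18.625 F tool [0.   0.24 0.51] M tool [-0.022  0.013 -0.04 ] pos [529.7 269.8  57.7] yaw 46.6 gap 0.013355408672993804 g 39.99580264091492 Mw [-0.005 -0.025  0.04 ]
```

Call:
move_arm:
  targets:
    - {"xyz": [0, 0, 0.04], "angular": [0, 0, 0]}
    - {"xyz": [0, 0, 0.03], "angular": [0, 0, 0]}
    - {"xyz": [0, 0, 0], "angular": [0, 0, 0]}

```text
clock: 19.0
position: [0.5298, 0.2698, 0.057]
orientation: [-0.0, 0.918, 0.396, -0.0]
force: [0.1, -0.2, -0.7]
finger_gap: 0.0135
grip_force: 40.0
```

```bash
python3 st.py
```

```text
19.0 F tool [-0.07  0.18  0.74] M tool [-0.04  -0.014  0.022] pos [529.8 269.8  57. ] yaw 46.6 gap 0.013525149516034927 g 39.995840191841125 Mw [-0.038 -0.02  -0.022]
```

Call:
move_arm:
  targets:
    - {"xyz": [0, 0, 0.03], "angular": [0, 0, 0]}
    - {"xyz": [0, 0, 0], "angular": [0, 0, 0]}

```text
clock: 19.25
position: [0.5298, 0.2698, 0.057]
orientation: [0.0, 0.918, 0.396, 0.0]
force: [0.1, -0.7, 1.8]
finger_gap: 0.0139
grip_force: 40.0
```

```bash
python3 st.py
```

```text
19.25 F tool [-0.39  0.55 -1.79] M tool [-0.01  -0.227  0.015] pos [529.8 269.8  57. ] yaw 46.6 gap 0.01391010007057473 g 39.99827742576599 Mw [-0.172  0.149 -0.015]
```

Contact with the tray floor. I'll reduce the grip first, then open and retreat straight up.

Call:
move_arm:
  targets:
    - {"xyz": [0, 0, 0], "angular": [0, 0, 0]}
    - {"xyz": [0, 0, 0], "angular": [0, 0, 0]}
  grip_force: 5

```text
clock: 19.5
position: [0.5299, 0.2698, 0.057]
orientation: [0.0, 0.918, 0.396, 0.0]
force: [-1.0, -1.6, 3.7]
finger_gap: 0.0142
grip_force: 5.0
```

Call:
move_arm:
  targets:
    - {"xyz": [0, 0, 0], "angular": [0, 0, 0]}
    - {"xyz": [0, 0, 0], "angular": [0, 0, 0]}
    - {"xyz": [0, 0, 0], "angular": [0, 0, 0]}
    - {"xyz": [0, 0, 0], "angular": [0, 0, 0]}
  claw: 0.5

```text
clock: 20.0
position: [0.5297, 0.2698, 0.0566]
orientation: [-0.0, 0.918, 0.396, -0.0]
force: [-0.2, -0.7, -0.2]
finger_gap: 0.0456
grip_force: 0.0
```

Call:
move_arm:
  targets:
    - {"xyz": [0, 0, -1], "angular": [0, 0, 0]}
    - {"xyz": [0, 0, -2], "angular": [0, 0, 0]}
    - {"xyz": [0, 0, -3], "angular": [0, 0, 0]}
    - {"xyz": [0, 0, -3], "angular": [0, 0, 0]}
    - {"xyz": [0, 0, -3], "angular": [0, 0, 0]}
    - {"xyz": [0, 0, -3], "angular": [0, 0, 0]}
    - {"xyz": [0, 0, 0], "angular": [0, 0, 0]}
    - {"xyz": [0, 0, 0], "angular": [0, 0, 0]}

```text
clock: 21.0
position: [0.5296, 0.2695, 0.2069]
orientation: [0.0, 0.918, 0.396, 0.0]
force: [0.2, 0.1, -0.2]
finger_gap: 0.0461
grip_force: 0.0
```

```bash
python3 - <<'E'
from h import *
T,s=tool();print(s['force'],s['finger_gap'],s['position'])
a=get_image('side')['img'];b=get_image('scene')['img']
cv2.imwrite('pics/end.png',np.hstack([cv2.resize(a[180:360,150:375],(400,320)),cv2.resize(b[60:260,240:490],(400,320))]))
E
```

```text
[ 0.19464564  0.05190209 -0.17128964] 0.04605213841182242 [0.5295564  0.26945957 0.20688111]
```

View pics/end.png

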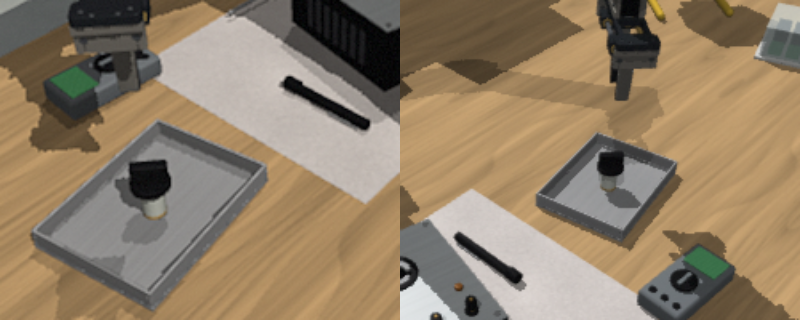

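The carrier stands upright in mid-tray, at (152,190) in the left half and (610,170) in the right. The gripper is clear and the pen torch and multimeter look undisturbed.

```bash
python3 -c "
from workcell import finish_job
print(finish_job())"
```

```text
the job is handed in; nothing more can be done
None
```

The carrier was turned counter-clockwise to its slots (about 62–64°), lifted straight out, and left standing upright and released in the parts tray; the job is handed in, but no verdict came back.

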